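Raise the soldering pile and set the cup on it

ROBOT

A 6-joint arm with a two-finger parallel gripper is mounted at the origin on the work surface. World frame = base frame: x ahead of the robot, y to its left, z up, the work surface at z = 0. Lengths are in m, angles in rad, forces in N, time in s.
With the tool pointing down it reaches from about 0.325 to 0.875 m from the base axis. Payload 4.4 kg.
Tool frame: the origin (TCP) lies between the finger pads; the fingertips stand 14 mm ahead of it and the grasp point (between the pads) lies 5 mm behind it (manip.tips_ahead is the distance from the TCP to the fingertips, in m); z points along the fingers, y is the line along which they close (so a half turn about z gives the same grasp; the last joint's range is limited). The gripper opens to 85 mm and grips with 20 to 120 N. Pads are 22 mm wide; open, the fingers measure 114 mm over their backs; the gripper's body (76 mm by 85 mm) begins 54 mm behind the grasp point. The pads swing forward as they close: fully open they stand 13 mm farther back than shut.
Start: joints at [-1.306, 0.207, 1.542, -0, 1.393, -0.15], TCP at [0.232, -0.526, 0.245] pointing down, gripper open.
Joint ranges: [-2.73, 2.73], [-0.86, 2.22], [0.23, 2.46], [-1.11, 4.25], [0.08, 2.63], [-2.82, 2.82]. Speed limits (rad/s): [2.79, 2.79, 3.14, 3.14, 3.14, 3.14].

INTERFACE

Orientations are given as a unit quaternion [w, x, y, z].
In Python, from rig import manip, snapshot, get_calibration gives the robot as it stands. Calls block until the motion is done:
- manip.reach(position, orientation): joint-space move of the TCP to a pose.
- manip.line_to(position, orientation=None, v=0.15): straight line of the TCP; orientation=None keeps the orientation; v is the mean speed in m/s.
- manip.movej(angles): joint-space move.
- manip.move_gripper(opening): finger opening in m; the grip force is fixed at half the most; returns when the fingers have stopped.
- manip.hold(seconds).
- manip.inverse_kinematics(position, orientation): joint angles nearest the present ones, or None.
- manip.observe(): the state.
- snapshot(name): name is "side" or "top"; returns the picture (420x560x3 uint8, red, green, blue); there is no depth.
- get_calibration(name): a dict with "intrinsics" (3x3 intrinsics, pixels), "k1" (the pictures are not rectified: a ray, as slopes to the right and down, at radius r is drawn at 1 + k1 r^2 times it, then the intrinsics apply), "R" (3x3) and "t" (3): a world point X has camera coordinates R X + t. Camera axes: x right, y down, z forward; pixel columns grow to the right and rows downward; lengths in m; the calibration is good to about 2 mm. A picture is of the moment at which its call begins. get_calibration takes no time and is no camera call.
A pose or a line that the arm cannot do raises manip.MotionError and nothing moves.
- manip.finish_job(): hands the job in; it is judged then, once.
The state is a dict: "clock": time; "q": joint angles; "dq": joint speeds; "joint_torque": joint torques, N m; "ee_pos": TCP position; "ee_rot": TCP orientation; "ft_force": force on the tool from outside, world axes, zero at the start; "moment": the same for the moment, N m; "finger_gap": finger opening in m; "grasp_force": force on a finger pad.
Only numpy, scipy, OpenCV 4.12 (cv2) and the standard library are available. Lean on these libraries where they do the work, as an engineer would, in place of code of your own. Each camera call takes 0.05 s, during which the arm holds its last target. There are 200 camera calls.

TASK

Under the fume hood, cap the pile of soldering boards with the black charcoal block, squarely and centred, then stand the plain brass cup upright in the middle of the block, ready to be soldered. The height of the pile is not known: lower each piece gently until you feel it touch, pause a moment while still holding it, and only then let go. Do not drop or press hard, and leave the other things on the bench where they are.

Things in the scene. Friction and masses are not known exactly. Their poses are not given: they have to be found in the camera images.
- station: Fixed soldering station: dark steel base plate 190 (x) x 160 (y) x 8 mm with a firm pile of boards in its middle, under a grey fume hood. Origin: on the bench under the pile's centre; z up, +x away from the robot; yaw within 0.25 rad. An upright tool over the pile's middle hits the hood: come from the front (-x) with the tool leaning back towards the robot by about 30 degrees.
- pile_foot (a point): The pile's centre in plan, at the top face of the base plate (8 mm above the bench). The pile is 96 mm along the station's x by 56 mm along its y; its top is anywhere from 45 to 83 mm above the bench, not told.
- hood_edge (a point): Middle of the lower front edge of the fume hood, 250 mm above the bench and 12 mm behind (+x of) the pile's centre. The hood is a box 110 (x) x 160 (y) x 50 mm reaching up and back from here; two posts 10 mm thick carry it, 98 mm behind the pile's centre and 66 mm to either side.
- charcoal: Loose black charcoal block, 90 (x) x 50 (y) x 40 (z) mm, 0.14 to 0.28 kg, lying on the bench to the left or right of the station, yaw within 0.35 rad of the robot's x. Origin: centre of its underside; z up. Grip it across its 50 mm width.
- brass_cup: Loose plain yellow brass cup, round, 40 mm in diameter, 40 mm high, 3 mm wall, empty, open at the top, about 0.12 kg, standing on the bench. Origin: centre of its underside; z is its axis, up.
- firebrick: Bystander: loose pale fire brick 115 x 62 x 30 mm on the other side from the charcoal block. Origin: centre of the underside.
- copper_cup: Bystander: reddish copper cup, same size as the brass one, with coloured stones in it. Origin: centre of the underside.
- pliers: Bystander: pliers with blue handles, about 125 x 60 x 14 mm, lying in front of the station. Origin: under the pivot.
- hammer: Bystander: hammer lying at the back. Origin: on the bench under it.
- flux_jar: Bystander: jar 60 mm in diameter, 70 mm high, at the back. Origin: centre of the underside.
- graver: Bystander: a screwdriver-like graver lying at the back. Origin: on the bench under it.
Things that resemble listed ones, but are neither listed nor needed, are in the scene too. What is shaped like the charcoal but brown, red or turquoise is not meant.

How it is judged:
By the outcome, as a careful person would: the job done as asked, in the order asked, and still so for the second after the job is handed in, with the robot touching nothing.
It also fails if it takes over 69 s, if anything falls off the work surface, if the arm or the gripper's body presses on something with over 40 N, if the wrist force passes 120 N, or if a joint passes its speed limit or range.

## Working session

There is one attempt and no reset: what is moved stays moved. The work goes in short steps, each a Python script; the robot and the scene stay as the last script left them, time stands still between calls to the robot, and variables do not carry over. Pictures are saved under pics/ and viewed, at most 10 in all, crops included, and the job is handed in when it is done.

```bash
mkdir -p pics; ls
python3 - <<'E'
from rig import manip, snapshot, get_calibration
import cv2
for n in("top","side"):
    cv2.imwrite(f"pics/{n}0.png",snapshot(n)[:,:,::-1]); c=get_calibration(n); print(n,{k:(v.tolist() if hasattr(v,'tolist') else v) for k,v in c.items()})
print(manip.observe())
E
```

```text
pics
top {'intrinsics': [[459.1541222764429, 0.0, 283.785934911805], [0.0, 459.1541222764429, 207.1410777577871], [0.0, 0.0, 1.0]], 'k1': -0.10552334029037203, 'R': [[-0.0027463705759610234, -0.9999956346134524, -0.0010900471081118465], [-0.9948990746528892, 0.00284228915207709, -0.1008352748159122], [0.10083793286003066, 0.0008075558274151332, -0.9949025375131485]], 't': [-0.058297672596758957, 0.5722825472463747, 1.2094179158890046]}
side {'intrinsics': [[389.7122442123751, 0.0, 276.35778732969555], [0.0, 389.7122442123751, 207.32301720310804], [0.0, 0.0, 1.0]], 'k1': -0.04219202947838739, 'R': [[-0.9569598459189554, -0.29010508531583495, 0.00817880019696859], [-0.20391043117900476, 0.6520449857543146, -0.7302450770864864], [0.2065148647317238, -0.7004829591264502, -0.68313632213365]], 't': [0.5019895801348986, 0.30175661290815564, 0.8644476453787121]}
{'clock': 0.1, 'q': array([-1.30653134e+00,  2.07356975e-01,  1.54284541e+00,  7.19940071e-06,
        1.39347687e+00, -1.50518931e-01]), 'dq': array([-1.30773214e-06, -1.16135522e-03, -3.90572058e-03, -1.19327517e-03,
        1.19388268e-03, -7.70137785e-05]), 'joint_torque': array([-3.96227024e-04, -3.84089720e+01, -2.92547572e+01, -1.71937404e-04,
        4.88602614e-03, -3.47366040e-06]), 'ee_pos': array([ 0.23152731, -0.52560384,  0.24421296]), 'ee_rot': array([-1.04181583e-03,  9.78570859e-01,  2.05907711e-01, -5.57668556e-05]), 'ft_force': array([-0.46306429,  0.83790655, -0.25703043]), 'moment': array([-0.00332288, -0.00671311, -0.01744038]), 'grasp_force': 0.0, 'finger_gap': 0.0855107311830152}
```

View pics/top0.png

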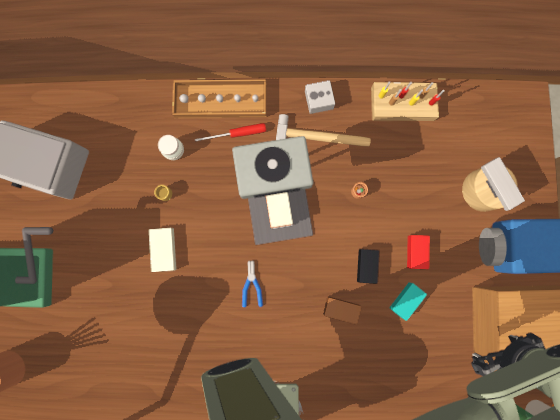

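View pics/side0.png

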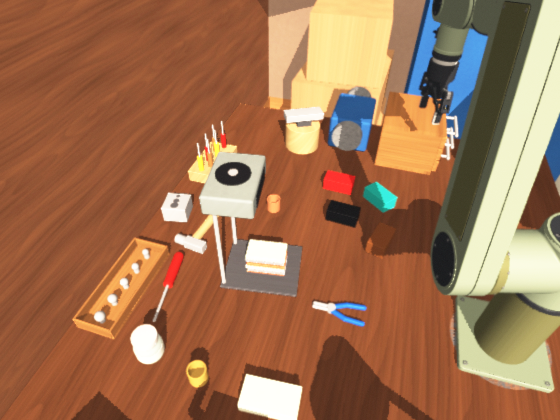

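```bash
cat > h.py <<'E'
import numpy as np, cv2
from rig import manip, snapshot, get_calibration
C={n:get_calibration(n) for n in("top","side")}
def ray(n,uv):
    c=C[n]; K=np.array(c["intrinsics"]); R=np.array(c["R"]); t=np.array(c["t"])
    p=cv2.undistortPoints(np.array(uv,float).reshape(-1,1,2),K,np.array([c["k1"],0,0,0.]))[:,0]
    return -R.T@t, np.c_[p,np.ones(len(p))]@R
def plane(n,uv,z):
    o,d=ray(n,uv); return o+d*((z-o[2])/d[:,2])[:,None]
def proj(n,X):
    c=C[n]; R=np.array(c["R"])
    return cv2.projectPoints(np.array(X,float).reshape(-1,1,3),cv2.Rodrigues(R)[0],np.array(c["t"],float),np.array(c["intrinsics"]),np.array([c["k1"],0,0,0.]))[0][:,0]
def tri(uvt,uvs):
    (a,d),(b,e)=ray("top",uvt),ray("side",uvs); d=d[0];e=e[0]
    s=np.linalg.lstsq(np.c_[d,-e],b-a,rcond=None)[0]; p,q=a+s[0]*d,b+s[1]*e
    return (p+q)/2,np.linalg.norm(p-q)
E
python3 - <<'E'
import cv2,numpy as np
t=cv2.imread("pics/top0.png");s=cv2.imread("pics/side0.png")
z=lambda im,u,v,w,h,f:cv2.resize(im[v:v+h,u:u+w],None,fx=f,fy=f,interpolation=cv2.INTER_CUBIC)
a=z(t,225,125,100,125,4)          # 400x500
b=z(s,200,140,100,150,4)[:500]
b=z(s,200,205,100,125,4)
img=np.hstack([a,b]); cv2.imwrite("pics/m1.png",img)
a=z(t,340,235,50,60,5);b=z(t,140,170,50,60,5);c=z(s,315,190,60,60,5)
img=np.hstack([a,b,c]);img=cv2.convertScaleAbs(img,alpha=1.8);cv2.imwrite("pics/m2.png",img);print(img.shape)
E
```

```text
(300, 800, 3)
```

View pics/m1.png

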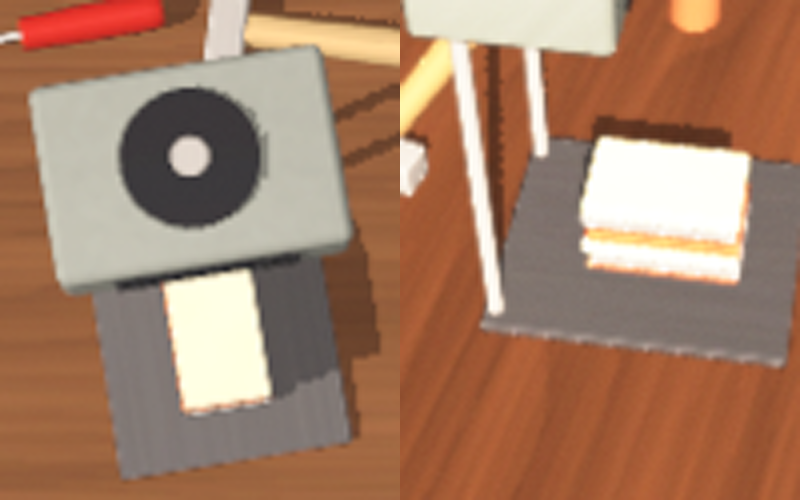

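View pics/m2.png

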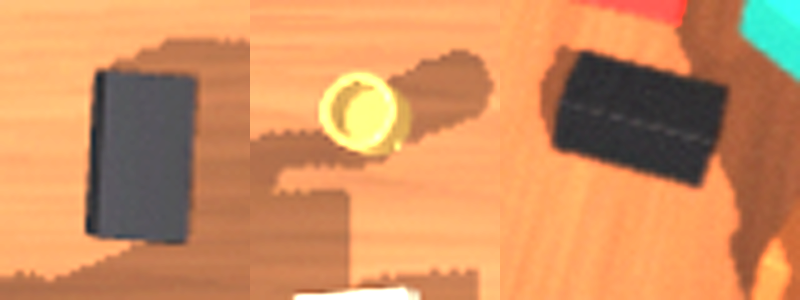

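```bash
cat >> h.py <<'E'
from scipy.spatial.transform import Rotation as Ro
def quat(yaw,tilt=np.pi/6,flip=-1):
    z=np.array([np.sin(tilt)*np.cos(yaw),np.sin(tilt)*np.sin(yaw),-np.cos(tilt)]); y=flip*np.array([-np.sin(yaw),np.cos(yaw),0])
    q=Ro.from_matrix(np.c_[np.cross(y,z),y,z]).as_quat(); return q[[3,0,1,2]],z
E
python3 - <<'E'
from h import *
T=lambda l,f,u,v,dx=0:[((a-dx+.5)/f-.5+u,(b+.5)/f-.5+v) for a,b in l]
pl_t=plane("top",T([(122,478),(350,440)],4,225,125),.008)
pl_s=plane("side",T([(485,319),(783,360),(550,138)],4,200,205,400),.008)
loc=np.array([[-95,80],[-95,-80],[95,80],[-95,80],[95,-80]])/1000
P=np.r_[pl_t,pl_s][:,:2]; print(P.round(4))
A=(loc-loc.mean(0)); B=P-P.mean(0)
yaw=np.arctan2((A[:,0]*B[:,1]-A[:,1]*B[:,0]).sum(),(A*B).sum()); R=np.array([[np.cos(yaw),-np.sin(yaw)],[np.sin(yaw),np.cos(yaw)]])
c=P.mean(0)-R@loc.mean(0); print("station",c,yaw,"resid",(P-c-loc@R.T).round(4).tolist())
# pile corners
tp,sd=T([(182,405),(270,397)],4,225,125),T([(750,152),(603,137)],4,200,205,400)
print("pile corner tri",tri([tp[1]],[sd[0]]))
for h in(.055,.065,.075,.083):
    a=plane("top",tp,h);b=plane("side",sd,h)
    f=lambda p:(R.T@(p[:,:2]-c).T).T.round(4).tolist()
    print(h,f(a),f(b))
# hood bottom front edge/top face from top, z=.25..0.30
hd=plane("top",T([(30,92),(318,47),(350,235),(68,280)],4,225,125),.30); print("hood top local",(R.T@(hd[:,:2]-c).T).T.round(3).tolist())
ch=plane("top",T([(107,72),(197,76),(187,243),(98,237)],5,340,235),.04)[:,:2]
cs=plane("side",T([(580,52),(726,87),(708,139),(562,106)],5,315,190,500),.04)[:,:2]
for q in(ch,cs):
    d=(q[0]+q[1]-q[2]-q[3]) if q is ch else (q[0]+q[3]-q[1]-q[2])
    print("char",q.mean(0),np.arctan2(d[1],d[0]),[np.linalg.norm(q[i]-q[i-1]).round(4) for i in range(4)])
cup=plane("top",T([(357,112)],5,140,170,250),.04); print("cup",cup)
for n,(p,y) in dict(ch=(np.r_[ch.mean(0),.03],0),st=(np.r_[c,.1],yaw),cup=(np.r_[cup[0,:2],.03],.3)).items():
  for fl in(-1,1):
    q,z=quat(y,flip=fl); print(n,fl,manip.inverse_kinematics(p,q))
E
```

```text
[[ 0.4732  0.0185]
 [ 0.4987 -0.137 ]
 [ 0.655   0.0439]
 [ 0.4709  0.0183]
 [ 0.6709 -0.1095]]
station [ 0.57481403 -0.04630804] 0.14233924300779033 resid [[0.0038, -0.001], [0.0065, 0.002], [-0.0025, -0.0025], [0.0015, -0.0011], [-0.0093, 0.0025]]
pile corner tri (array([ 0.52285033, -0.08162856,  0.07297419]), np.float64(0.00233719407659421))
0.055 [[-0.051, 0.03], [-0.0542, -0.028]] [[-0.056, -0.0435], [0.04, -0.0413]]
0.065 [[-0.0517, 0.0298], [-0.0548, -0.0278]] [[-0.0569, -0.0347], [0.0378, -0.0324]]
0.075 [[-0.0523, 0.0296], [-0.0554, -0.0275]] [[-0.0578, -0.0258], [0.0357, -0.0236]]
0.083 [[-0.0528, 0.0294], [-0.0559, -0.0273]] [[-0.0585, -0.0187], [0.0339, -0.0165]]
hood top local [[0.111, 0.081], [0.113, -0.075], [0.01, -0.076], [0.007, 0.075]]
char [ 0.41353925 -0.28566866] -0.07418789917612363 [np.float64(0.0873), np.float64(0.0483), np.float64(0.0885), np.float64(0.0475)]
char [ 0.40954591 -0.28385936] -0.03774920175563225 [np.float64(0.0487), np.float64(0.087), np.float64(0.0462), np.float64(0.0841)]
cup [[0.61308322 0.27192787 0.04      ]]
ch -1 [-1.05160645  0.24635215  2.15536691  0.8254697   0.63196846 -0.13511473]
ch 1 None
st -1 [-0.35940853  0.1623142   2.03793003  0.49829376  0.52726438  0.68776322]
st 1 [-0.35940853  0.1623142   2.03793003  0.49829376  0.52726438 -2.45382943]
cup -1 [0.28523532 0.45491978 1.83495742 0.02290058 0.3282439  1.5363312 ]
cup 1 [ 0.28523532  0.45491978  1.83495742  0.02290058  0.3282439  -1.60526146]
```

```bash
cat > m.py <<'E'
from h import *
def edge(n,img,seg,crit,thr,w=3):
    """subpixel edge along seg (pixel endpoints): threshold crossing on normal profiles, then line fit; returns 2 pts"""
    a,b=np.array(seg,float); d=(b-a)/np.linalg.norm(b-a); nn=np.array([-d[1],d[0]])
    s=np.linspace(.12,.88,40); k=np.linspace(-w,w,49)
    X=(a+s[:,None]*(b-a))[:,None]+k[None,:,None]*nn
    v=cv2.remap(crit.astype(np.float32),X[...,0].astype(np.float32),X[...,1].astype(np.float32),cv2.INTER_LINEAR)
    g=np.diff((v>thr).astype(int),axis=1); pts=[]
    for i in range(40):
        j=np.flatnonzero(g[i])
        if len(j): pts.append(X[i,j[np.argmin(abs(k[j]))]])
    vx,vy,x0,y0=cv2.fitLine(np.float32(pts),cv2.DIST_HUBER,0,.01,.01)[:,0]
    e=np.array([vx,vy]);o=np.array([x0,y0]); L=np.linalg.norm(b-a)/2; 
    if e@d<0:e=-e
    return np.array([o-L*e,o+L*e]),len(pts)
def meet(l,m):
    t=np.linalg.solve(np.c_[l[1]-l[0],m[0]-m[1]],m[0]-l[0]); return l[0]+t[0]*(l[1]-l[0])
E
python3 - <<'E'
from m import *
t=cv2.imread("pics/top0.png").astype(float);s=cv2.imread("pics/side0.png").astype(float)
ch=lambda i:i.max(2)-i.min(2)
T=lambda l,f,u,v,dx=0:[((a-dx+.5)/f-.5+u,(b+.5)/f-.5+v) for a,b in l]
def E(n,l,f,u,v,z,crit,thr,dx=0):
    e,k=edge(n,None,T(l,f,u,v,dx),crit,thr); return plane(n,e,z)[:,:2],k
ct,cs=ch(t),ch(s)
pt=lambda l,z,c,th:E("top",l,4,225,125,z,c,th)
ps=lambda l,z,c,th:E("side",l,4,200,205,z,c,th,400)
ang=lambda e:np.arctan2(*(e[1]-e[0])[::-1])
F,k1=pt([(350,440),(122,478)],.008,ct,50);L,k2=pt([(122,478),(97,300)],.008,ct,50);Rr,k3=pt([(350,440),(325,280)],.008,ct,50)
print("plate",k1,k2,k3,"yaws",ang(F)-np.pi/2,ang(L),ang(Rr)); fl,fr=meet(F,L),meet(F,Rr); print(fl,fr,np.linalg.norm(fl-fr))
yw=ang(F)-np.pi/2; print("centre",(fl+fr)/2+.095*np.array([np.cos(yw),np.sin(yw)]))
N,k=ps([(783,360),(500,322)],.0,cs,50); print("side near bottom edge yaw",k,ang(N))
B,k=ps([(486,316),(545,155)],.008,cs,50); print("side back edge",k,ang(B)+np.pi/2, B)
g=t.min(2)
for h in(.06,.073):
    pf,a=pt([(270,398),(182,407)],h,g,150);plf,b=pt([(184,400),(164,290)],h,g,150);pr,c=pt([(268,395),(252,275)],h,g,150)
    p,q=meet(pf,plf),meet(pf,pr);y=ang(pf)-np.pi/2;print("pile",h,a,b,c,y,ang(plf),ang(pr),np.linalg.norm(p-q),(p+q)/2+.048*np.array([np.cos(yw),np.sin(yw)]))
pc=lambda l,z:E("top",l,5,340,235,z,ct,45)
W=[(107,72),(197,76),(187,243),(88,236)]
bk,_=pc([W[0],W[1]],.04);rt,_=pc([W[2],W[1]],.04);fo,_=pc([W[3],W[2]],.04);lf,_=pc([(87,236),(95,72)],0)
print("char yaws",ang(rt),ang(lf),ang(bk)+np.pi/2,ang(fo)+np.pi/2)
c4=np.array([meet(rt,bk),meet(lf,bk),meet(lf,fo),meet(rt,fo)]);print(c4,c4.mean(0),[np.linalg.norm(c4[i]-c4[i-1]).round(4) for i in range(4)])
m=((t[...,0]<110)&(t[...,2]>150)&(t[...,1]>120)).astype(np.uint8)[175:210,145:180]
M=cv2.moments(m,True);u=M["m10"]/M["m00"]+145;v=M["m01"]/M["m00"]+175;print("cup",u,v,M["m00"],plane("top",[(u,v)],.035))
E
```

```text
plate 40 40 40 yaws 0.16236371253373272 0.1609858772624247 0.15321114628703225
[0.47169632 0.01921688] [ 0.49770938 -0.13958749] 0.1609208090828936
centre [ 0.57845341 -0.04482843]
side near bottom edge yaw 40 0.1580054137854559
side back edge 21 0.13405946331263974 [[ 0.66019737  0.03511035]
 [ 0.67874733 -0.10243087]]
pile 0.06 40 40 40 0.15856357000185217 0.15624363695020813 0.15813488960478686 0.058481069541102014 [ 0.56724314 -0.04564362]
pile 0.073 40 40 40 0.15856357000185262 0.15624363695020815 0.1581348896047869 0.05784799714322307 [ 0.56645694 -0.04572479]
char yaws -0.07020921054380204 -0.0725778774217745 -0.08128138317940481 -0.11945286840181812
[[ 0.45715522 -0.31362205]
 [ 0.46119663 -0.26401039]
 [ 0.37150839 -0.25748955]
 [ 0.36554439 -0.30717954]] [ 0.41385116 -0.28557538] [np.float64(0.0918), np.float64(0.0498), np.float64(0.0899), np.float64(0.05)]
cup 161.71333333333334 191.85333333333332 150.0 [[0.61415455 0.27133426 0.035     ]]
```

Run:
```python
from m import *
s=cv2.imread("pics/side0.png").astype(float); g=s.min(2); t=cv2.imread("pics/top0.png").astype(float)
T=lambda l:[((a-400+.5)/4-.5+200,(b+.5)/4-.5+205) for a,b in l]
e={}
for k,l in dict(far=[(603,137),(750,152)],front=[(750,155),(744,220)],back=[(601,140),(585,212)]).items():
    e[k],n=edge("side",None,T(l),g,150); print(k,n)
yw=.158; R=np.array([[np.cos(yw),-np.sin(yw)],[np.sin(yw),np.cos(yw)]]); c=np.array([.5668,-.0457])
for h in(.065,.07,.075,.08):
    p=np.array([plane("side",[meet(e["far"],e[k])],h)[0,:2] for k in("front","back")]); q=plane("side",np.r_[e["front"],e["back"]],h)[:,:2]
    print(h,((p-c)@R).round(4).tolist(),((q-c)@R).round(4).tolist())
T2=lambda l:[((a+.5)/4-.5+225,(b+.5)/4-.5+125) for a,b in l]
print("front profile top view col (min,r) around pile front:",[(int(t[v,281].min()),int(t[v,281].max())) for v in range(220,233)])
hood=plane("top",T2([(30,92),(318,47)]),.30)[:,:2]; print("hood back",((hood-c)@R).round(4))
pf=plane("side",T([(543,155),(496,312)]),.008)[:,:2]; print("posts",((pf-c)@R).round(4))
```

```text
far 40
front 40
back 40
0.065 [[-0.0505, -0.0351], [0.0486, -0.0349]] [[-0.0505, -0.0364], [-0.0512, 0.0168], [0.0486, -0.0321], [0.0485, 0.0274]]
0.07 [[-0.0509, -0.0307], [0.0475, -0.0304]] [[-0.0509, -0.032], [-0.0516, 0.0209], [0.0475, -0.0277], [0.0475, 0.0315]]
0.075 [[-0.0513, -0.0262], [0.0465, -0.026]] [[-0.0513, -0.0275], [-0.052, 0.025], [0.0465, -0.0233], [0.0464, 0.0355]]
0.08 [[-0.0517, -0.0218], [0.0454, -0.0215]] [[-0.0517, -0.0231], [-0.0523, 0.0291], [0.0454, -0.0189], [0.0454, 0.0395]]
front profile top view col (min,r) around pile front: [(226, 255), (226, 255), (226, 255), (225, 255), (226, 255), (206, 255), (140, 227), (161, 180), (117, 129), (116, 129), (116, 130), (116, 129), (117, 129)]
hood back [[ 0.1198  0.0778]
 [ 0.1193 -0.0782]]
posts [[ 0.0943 -0.0634]
 [ 0.0957  0.0685]]
```

```bash
cat >> h.py <<'E'
ST=np.array([.5653,-.0457]); YS=.158; GZ=.028
def tcp(xy,z,q): return np.r_[xy,z]+.005*q[1]   # grasp point -> TCP
def st(x,y=0): return ST+np.array([[np.cos(YS),-np.sin(YS)],[np.sin(YS),np.cos(YS)]])@[x,y]
def rep(m):
    o=manip.observe(); print(m,round(o["clock"],2),o["ee_pos"].round(4),"F",o["ft_force"].round(2),"gap",round(o["finger_gap"],4),"gf",round(o["grasp_force"],1)); return o
E
python3 - <<'E'
from h import *
xy=np.array([.4135,-.2853]);q=quat(-.075);p=tcp(xy,GZ,q)
manip.reach(p-.09*q[1],q[0]); rep("pre")
manip.line_to(p,v=.1); rep("at"); manip.move_gripper(.046); rep("grip")
manip.line_to(p+[0,0,.09],v=.1); rep("lift")
cv2.imwrite("pics/lift.png",np.hstack([snapshot(n)[:,:,::-1][120:380,200:540] for n in("top","side")]))
E
```

```text
pre 1.3 [ 0.3718 -0.2841  0.1029] F [ 0.28 -0.1   0.48] gap 0.0855 gf 0.0
at 2.35 [ 0.4161 -0.2859  0.024 ] F [0.03 0.45 0.6 ] gap 0.0855 gf 0.0
grip 2.77 [ 0.4161 -0.2859  0.0244] F [-3.68  0.76  5.81] gap 0.049 gf 62.5
lift 3.83 [ 0.4155 -0.2848  0.1128] F [-0.2  -0.2  -2.44] gap 0.0496 gf 62.1
```

View pics/lift.png

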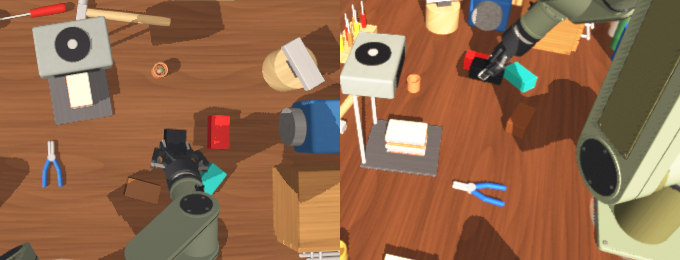

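```bash
cat >> h.py <<'E'
def lower(q,xy,z0,zmin,thr=3.0):
    b=np.mean([manip.hold(.05) or manip.observe()["ft_force"][2] for _ in range(8)])
    z=z0; f=0
    while z>zmin:
        z-=.0006; manip.line_to(tcp(xy,z,q),q[0],v=.012); f=manip.observe()["ft_force"][2]-b
        if f>thr: break
    print("base",round(b,2),"touch z",round(z,4),"df",round(f,2)); return z
E
python3 - <<'E'
from h import *
q=quat(YS)
manip.line_to(tcp(st(-.17),.105+GZ,q),q[0],v=.2); rep("front")
im=[snapshot(n)[:,:,::-1] for n in("top","side")]
manip.line_to(tcp(st(0),.092+GZ,q),q[0],v=.12); rep("over")
z=lower(q,st(0),.092+GZ,.042+GZ); rep("touch")
im2=[snapshot(n)[:,:,::-1] for n in("top","side")]
cv2.imwrite("pics/pl.png",np.hstack([cv2.resize(im[0][140:340,200:330],None,fx=2,fy=2),cv2.resize(im2[1][170:370,190:320],None,fx=2,fy=2),cv2.resize(im2[0][140:340,200:330],None,fx=2,fy=2)]))
E
```

```text
front 5.15 [ 0.4002 -0.0726  0.1289] F [-0.64 -0.87 -1.36] gap 0.0491 gf 62.1
over 6.82 [ 0.5672 -0.0453  0.1155] F [ 0.57 -0.43 -1.72] gap 0.0493 gf 62.1
base -2.14 touch z 0.099 df 3.26
touch 15.97 [ 0.5681 -0.0453  0.0951] F [-1.13  0.29  1.12] gap 0.0491 gf 62.4
```

View pics/pl.png

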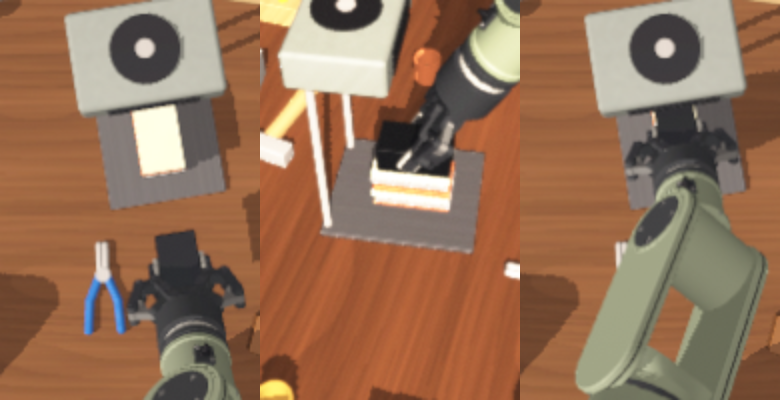

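Run:
```python
from h import *
q=quat(YS); manip.hold(.6); rep("hold"); manip.move_gripper(.06); manip.move_gripper(.08); rep("open")
p=manip.observe()["ee_pos"]; manip.line_to(p-.10*q[1],v=.12); p=manip.observe()["ee_pos"]
manip.line_to(p+np.r_[-.1*np.cos(YS),-.1*np.sin(YS),0.0],v=.2); rep("back")
qc=quat(.3); cup=np.array([.6139,.2714]); pc=tcp(cup,GZ,qc); manip.reach(pc-.10*qc[1],qc[0]); rep("precup")
im2={n:snapshot(n)[:,:,::-1] for n in("top","side")}
for n in im2: cv2.imwrite(f"pics/{n}1.png",im2[n])
z=lambda im,u,v,w,h,f:cv2.resize(im[v:v+h,u:u+w],None,fx=f,fy=f,interpolation=cv2.INTER_CUBIC)
cv2.imwrite("pics/m3.png",cv2.convertScaleAbs(np.hstack([z(im2["top"],225,125,100,125,4),z(im2["side"],200,205,100,125,4)]),alpha=1.6))
```

```text
hold 16.67 [ 0.5681 -0.0454  0.095 ] F [-2.22  1.06  4.14] gap 0.049 gf 62.6
open 17.27 [ 0.5677 -0.0453  0.0946] F [ 0.24 -0.16 -0.82] gap 0.0797 gf 0.0
back 18.9 [ 0.4199 -0.0692  0.1809] F [0.6  0.3  0.14] gap 0.0799 gf 0.0
precup 20.27 [0.5687 0.257  0.1102] F [ 0.26 -0.66  0.46] gap 0.0801 gf 0.0
```

View pics/m3.png

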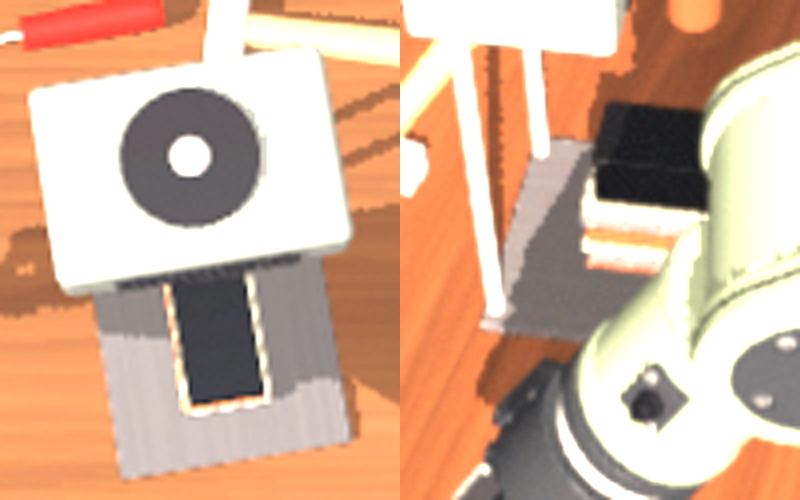

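Run:
```python
from m import *
t=cv2.imread("pics/top1.png").astype(float);s=cv2.imread("pics/side1.png").astype(float)
Tt=lambda l:[((a+.5)/4-.5+225,(b+.5)/4-.5+125) for a,b in l]
Ts=lambda l:[((a-400+.5)/4-.5+200,(b+.5)/4-.5+205) for a,b in l]
R=np.array([[np.cos(YS),-np.sin(YS)],[np.sin(YS),np.cos(YS)]]); lo=lambda P:((P[:,:2]-ST)@R).round(4).tolist()
gt,gs=t.min(2),s.min(2); ch=s.max(2)-s.min(2)
for nm,l,z in(("front",[(266,399),(190,406)],.071),("left",[(188,400),(176,290)],.111),("right",[(265,395),(248,280)],.111)):
    e,n=edge("top",None,Tt(l),gt,70); P=plane("top",e,z); print(nm,n,lo(P),"yaw",np.arctan2(*(P[1]-P[0])[1::-1]))
e,n=edge("side",None,Ts([(608,107),(600,135)]),ch,40); print("side back top",n,lo(plane("side",e,.111)))
e2,n=edge("side",None,Ts([(596,140),(596,188)]),gs,60); print("side vert back",n,e2, lo(plane("side",e2[1:],.071)))
e3,n=edge("side",None,Ts([(600,191),(700,206)]),gs,80); print("near bottom",n,"corner",lo(plane("side",[meet(e2,e3)],.071)))
o=cv2.imread("pics/side0.png").astype(float).min(2); e4,n=edge("side",None,Ts([(601,140),(585,212)]),o,150); print("pile back",lo(plane("side",e4,.071)))
```

```text
front 40 [[-0.0446, -0.0261], [-0.0447, 0.0234]] yaw 1.7309188537262061
left 40 [[-0.0402, 0.0225], [0.0298, 0.0225]] yaw 0.15860468470224573
right 40 [[-0.0461, -0.0237], [0.0274, -0.0234]] yaw 0.16204531814811204
side back top 40 [[0.0411, -0.0196], [0.0413, 0.004]]
side vert back 40 [[246.92289692 240.51303911]
 [249.02711529 252.32710981]] [[0.0405, 0.0146]]
near bottom 40 corner [[0.0383, 0.0212]]
pile back [[0.0488, -0.0271], [0.0487, 0.032]]
```

Run:
```python
from m import *
qc=quat(.3); cup=np.array([.6136,.2716]); pc=tcp(cup,GZ,qc)
manip.line_to(pc,v=.1); rep("at"); manip.move_gripper(.036); rep("grip")
manip.line_to(pc+[0,0,.15],v=.15); rep("lift")
q=quat(YS); manip.line_to(tcp(st(-.17,.02),.135+GZ,q),q[0],v=.22); rep("front")
for n in C:
    a=snapshot(n)[:,:,::-1]; cv2.imwrite(f"pics/{n}2.png",a)
cup_pred=np.r_[st(-.17,.02),.175]; uv=proj("top",[cup_pred])[0].astype(int); us=proj("side",[cup_pred])[0].astype(int); print(uv,us)
z=lambda n,c:cv2.resize(cv2.imread(f"pics/{n}2.png")[c[1]-40:c[1]+40,c[0]-40:c[0]+40],None,fx=5,fy=5,interpolation=cv2.INTER_CUBIC)
cv2.imwrite("pics/m4.png",np.hstack([z("top",uv),z("side",us)]))
```

```text
at 21.52 [0.6162 0.2724 0.0243] F [-0.04 -0.88  0.38] gap 0.0802 gf 0.0
grip 21.98 [0.6164 0.2726 0.0245] F [-1.76 -1.08  4.67] gap 0.0384 gf 60.7
lift 23.12 [0.6149 0.272  0.1719] F [-0.71 -0.27 -0.77] gap 0.0386 gf 60.2
front 25.06 [ 0.3968 -0.0519  0.1586] F [ 0.19  0.31 -0.73] gap 0.0383 gf 60.2
[280 276] [340 234]
```

View pics/m4.png

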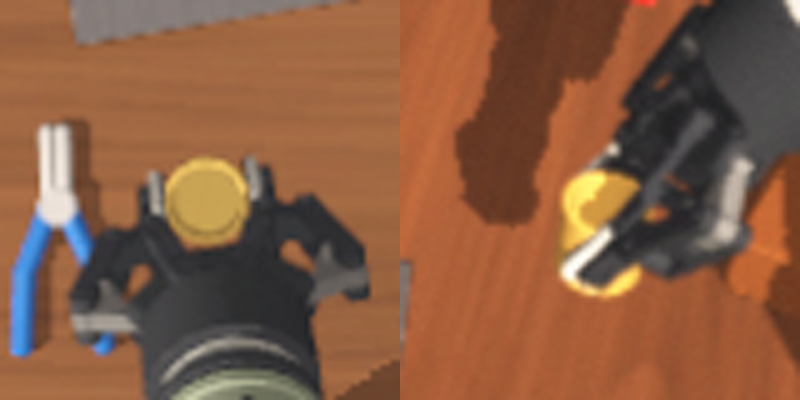

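Run:
```python
from h import *
q=quat(YS); X=st(-.002)
manip.line_to(tcp(st(-.1),.128+GZ,q),q[0],v=.15); manip.line_to(tcp(X,.122+GZ,q),q[0],v=.1); rep("over")
z=lower(q,X,.122+GZ,.098+GZ,2.2); rep("touch"); manip.hold(.6); rep("hold")
for n in C: cv2.imwrite(f"pics/{n}3.png",snapshot(n)[:,:,::-1])
t=cv2.imread("pics/side3.png"); u=cv2.imread("pics/top3.png")
cv2.imwrite("pics/m5.png",np.hstack([cv2.resize(a,None,fx=4,fy=4,interpolation=cv2.INTER_CUBIC) for a in(u[170:270,230:330],t[190:290,210:310])]))
```

```text
over 26.93 [ 0.5652 -0.0456  0.1454] F [-0.14 -0.74 -1.76] gap 0.0386 gf 60.2
base -0.98 touch z 0.1386 df 6.55
touch 32.08 [ 0.5663 -0.0457  0.1351] F [-3.58 -0.12  5.57] gap 0.0384 gf 60.9
hold 32.68 [ 0.5663 -0.0457  0.1351] F [-3.05  1.03  5.22] gap 0.0382 gf 60.9
```

View pics/m5.png

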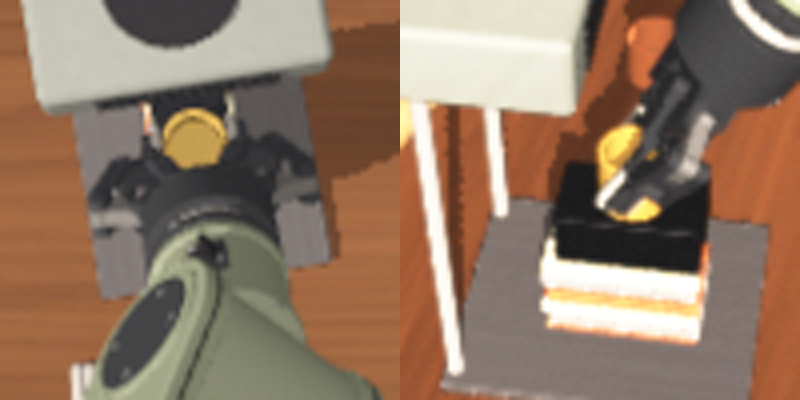

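Run:
```python
from h import *
q=quat(YS); manip.move_gripper(.05); manip.move_gripper(.075); rep("open")
p=manip.observe()["ee_pos"]; manip.line_to(p-.09*q[1],v=.1); p=manip.observe()["ee_pos"]
manip.line_to(p+np.r_[-.12*np.cos(YS),-.12*np.sin(YS),0],v=.2); manip.reach([.30,-.40,.30],q[0]); rep("away")
for n in C: cv2.imwrite(f"pics/{n}4.png",snapshot(n)[:,:,::-1])
t=cv2.imread("pics/side4.png"); u=cv2.imread("pics/top4.png")
cv2.imwrite("pics/m6.png",np.hstack([cv2.resize(a,None,fx=4,fy=4,interpolation=cv2.INTER_CUBIC) for a in(u[170:270,230:330],t[190:290,210:310])]))
```

```text
open 33.42 [ 0.5658 -0.0456  0.1342] F [-0.87 -0.56 -0.09] gap 0.075 gf 0.0
away 36.56 [ 0.3007 -0.3989  0.2994] F [-0.06  0.09  0.44] gap 0.0749 gf 0.0
```

View pics/m6.png

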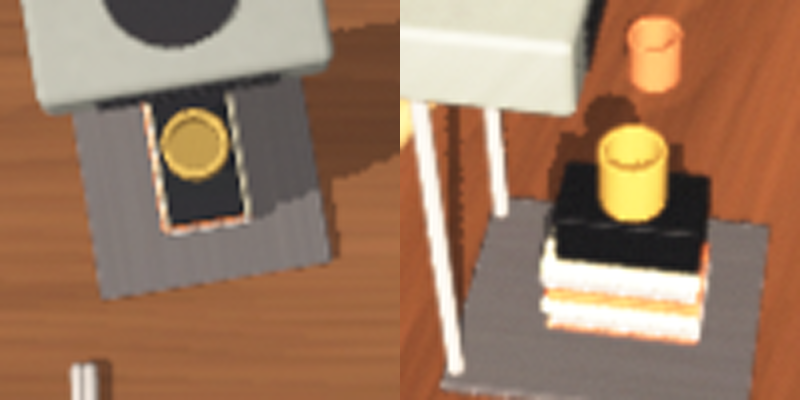

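```bash
python3 -c "
from rig import manip
print(manip.finish_job())"
```

```text
the job is handed in; nothing more can be done
None
```

The charcoal block is on the pile, square and within about 3 mm of centre, and the brass cup stands upright in its middle; I handed the job in at about 37 s, with the arm clear.

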